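# Hang a vial holder by its keyholes on a stud panel until it locks

### The job

Hang the blue vial holder on the white upright panel: press it flat over the two studs so that their heads go through the large lower ends of its keyhole slots, then slide it down until it is fully home and the brass lock pin has sprung out above its top edge, and let go. The plate with the studs is clamped anywhere within a 36 mm range of height, so feel for the studs with the holder and do not force it: more than 50 N would bend the thin sheet. Leave the two vials and the small beaker standing where they are.

Things in the scene. Friction and masses are not known exactly. Their poses are not given: they have to be found in the camera images.
- panel: White sheet-steel upright, 204 mm wide, 226 mm high, fixed, on a foot plate from x = -43 to +62 mm, 5 mm high. Origin: on the worktop under the middle of the sheet's front face; x points into the sheet, away from the user, y to the left, z up. An aluminium mounting plate, 184 mm wide, 90 mm high, is clamped on the front; its front face, the seat, lies at x = -6 mm. The panel itself does not move.
- seat_mid (a point): Point on the seat plane, y = 0 of the panel, 162 mm above the worktop: mid-range height of the two steel studs, which sit at y = +46 and -46 mm, level with each other, anywhere from 18 mm below to 18 mm above this point (different each time, not measured: feel or look). Shanks 6.5 mm diameter; pan heads 13 mm diameter, underside 5.5 mm and crown 10.7 mm in front of the seat. Axes as the panel.
- lock_pin (a joint): Brass spring plunger, 8 mm diameter, rounded tip, midway between the studs and 25.5 mm higher than them. In m: 0 = sprung out, tip 10 mm in front of the seat; 0.010 = pushed in flush. Pushes back with 1.8 N at first, 4 N fully in. The holder's plate presses it in when flat on the seat with the heads in the large ends; it springs back to 0 over the plate's top edge when the holder is fully down.
- holder: Loose vial holder, 0.18 to 0.26 kg, on the worktop: steel back plate 140 mm wide (y), 76 mm high, 4 mm thick (x = -4 to 0); before it a blue plastic block 44 mm wide (y), x = -80 to -4 mm, 46 mm high, two 27 mm wells in its top. Origin: middle of the lower edge of the plate's back face; x points out of the back (into the panel once hung), y left, z up. Hung home, the studs are at its z = 56 mm.
- keyholes (a point): Point on the plate's back face midway between the large ends of its two keyholes, 38 mm above the holder's underside. Large ends: 20 mm round, centred at this height, y = +46 and -46 mm; from each a slot 9 mm wide runs straight up. With the heads in the large ends the plate goes flat on the seat; the holder then slides down 18 mm until the shanks meet the slot ends. Axes as the holder.
- grip (a point): Point in the blue block where to grip it, from above, fingers on its two side faces 44 mm apart (along the holder's y): 46 mm in front of the plate's back face, 36 mm above the holder's underside, 10 mm below the block's top. Axes as the holder.
- vial_yellow: Bystander: blue-capped vial, 24 mm diameter, 52 mm high, on the worktop before the panel's foot; origin under its middle.
- vial_white: Bystander: white-capped vial, 24 mm diameter, 52 mm high, on the worktop before the panel's foot; origin under its middle.
- beaker_small: Bystander: small empty beaker, 54 mm diameter, 60 mm high, on the worktop to the right of the holder; origin under its middle.

How it is judged:
By the outcome, as a careful person would: the job done as asked, in the order asked, and still so for the second after the job is handed in, with the robot touching nothing.
It also fails if it takes over 58 s, if anything falls off the work surface, if the arm or the gripper's body presses on something with over 40 N, if the wrist force passes 120 N, or if a joint passes its speed limit or range.

### The arm

A 7-joint arm with a two-finger parallel gripper is mounted at the origin on a cart in front of the work surface, level with it; the furniture and walls round the work are solid. World frame = base frame: x ahead of the robot, y to its left, z up, the work surface at z = 0. Lengths are in m, angles in rad, forces in N, time in s.
With the tool pointing down it reaches from about 0.425 to 0.95 m from the base axis. Payload 4.7 kg.
Tool frame: the origin (TCP) lies on the centre line of the jaws, within the pads' length; the fingertips stand robot.nose_length ahead of it and the grasp point (between the pads) is the TCP (robot.nose_length is the distance from the TCP to the fingertips, in m); z points along the fingers, y is the line along which they close (so a half turn about z gives the same grasp; the last joint's range is limited). The gripper opens to 87 mm and grips with 3 to 60 N. Pads are 19 mm wide; open, the fingers measure 117 mm over their backs; the gripper's body (75 mm by 190 mm) begins 51 mm behind the grasp point.
Start: joints at [1.158, 0.469, -0.049, 1.532, 0.024, 1.141, -0.082], TCP at [0.253, -0.626, 0.242] pointing down, gripper open.
Joint ranges: [-2.59, 2.59], [-0.33, 1.99], [-1.39, 1.29], [0.1, 2.45], [-1.04, 4.18], [0.21, 1.99], [-2.66, 2.66]. Speed limits (rad/s): [2.57, 2.57, 3.14, 3.14, 3.14, 3.14, 3.14].

### API

Orientations are given as a rotation vector (axis times angle).
In Python, from plant import robot gives the robot as it stands. The module is installed in compiled form; this text tells all that it offers.
- The arm moves only by the tool step_arm, never from a script. Its argument "increments" is a list that holds one entry, the list of rows, each a list of 7 numbers: the shift along the tool's x, y, z in mm, then the turn, a rotation vector about the tool's x, y, z in degrees, then the closure, from -1 (fully open) to 1 (shut). A call has exactly 5 rows; each row is the pose to reach, as a shift and turn from the pose commanded when the call began, along the tool's axes at that moment; what a row does not reach only later rows make up. A row lasts 1/12 s, in which the tool goes at most 41.7 mm and 7.16 degrees, less where a joint would pass 70% of its speed; a pose out of reach is approached as far as the arm can. A call with a gripper value outside its range is refused whole. The fingers move at their own pace and stop on an object; "newtons" is the grip in N (left out, the last holds). Time passes only in rows, so rows that repeat a pose let the fingers close, or fill a call up. It gives the time, the measured TCP pose, the force, the opening and the grip force at its end, in the units of the state.
- robot.get_state(): the state, without advancing time (a new reading comes with each control period).
- robot.read_camera(name): name is "scene" or "side" or "wrist"; returns the picture (420x560x3 uint8, red, green, blue); there is no depth.
- robot.camera_params(name): a dict with "camera_matrix" (3x3 intrinsics, pixels), "distortion" ([k1, k2, p1, p2, k3] as OpenCV has them; the pictures are not rectified), "rvec" (rotation vector, rad) and "tvec" (3), from world to camera coordinates, as OpenCV has them. Camera axes: x right, y down, z forward; pixel columns grow to the right and rows downward; lengths in m; the calibration is good to about 2 mm. A picture is of the moment at which its call begins: read the wrist's pose just before it. camera_params takes no time and is no camera call; for the wrist camera it gives the pose at the moment of the call.
- robot.job_done(): hands the job in; it is judged then, once.
Trained networks look in the newest picture that a camera, given by its name, has taken for a name from the list of things; names that differ only in an ending like _2 or _b are one class to them, and where a whole thing is asked for, a point or a joint stands for the part that bears it (a point fixed in the world has none). Each returns a list of dicts, best first, with "confidence" (0 to 1); they miss things now and then, are a little off and sometimes report something else, mostly with a low value. They report only what shows in the picture. A call takes as long as a camera call.
- robot.boxes_of(camera, label): "rect" ([centre column, centre row, width, height] in pixels, round what is visible of it).
- robot.masks_of(camera, label): "pixels" (420x560 bool, what is visible of it) and "rect" ([centre column, centre row, width, height] in pixels, round what is visible of it).
- robot.landmark_of(camera, label): "pixel" ([row, column] in pixels: a listed point, or the origin of a listed thing).
The state is a dict: "time": time; "joints": joint angles; "joint_vel": joint speeds; "effort": joint torques, N m; "tcp_pos": TCP position; "ee_rot": TCP orientation; "ft_force": force on the tool from outside, world axes, zero at the start; "ft_torque": the same for the moment, N m; "finger_gap": finger opening in m; "grasp_force": force on a finger pad.
Only numpy, scipy, OpenCV 4.12 (cv2) and the standard library are available. Lean on these libraries where they do the work, as an engineer would, in place of code of your own. Each camera call takes 0.05 s, during which the arm holds its last target. There are 200 camera calls.

## Working session

There is one attempt and no reset: what is moved stays moved. The work goes in short steps, Python scripts to look and compute and a tool call to move; the robot and the scene stay as the last step left them, time stands still between calls to the robot, and variables do not carry over. Pictures are saved under pics/ and viewed, at most 10 in all, crops included, and the job is handed in when it is done.

Besides the shell and the picture viewer there is one more tool, called after ">>>" as name([rows], argument=value, ...), one row to a line, values as JSON. step_arm: Moves the arm, as the interface text tells. Its arguments: {"type":"object","properties":{"increments":{"type":"array"},"newtons":{"type":"number"}},"required":["increments"]}

```bash
mkdir -p pics; cat > h.py <<'E'
import numpy as np, cv2
from plant import robot
def P(c):
    p=robot.camera_params(c); return np.array(p["camera_matrix"],float),np.array(p["distortion"],float),np.array(p["rvec"],float).reshape(3),np.array(p["tvec"],float).reshape(3)
def ray(c,px,prm=None):  # px=(col,row)
    K,d,r,t=prm or P(c); R=cv2.Rodrigues(r)[0]
    u=cv2.undistortPoints(np.array([[px]],float),K,d)[0,0]
    return -R.T@t, R.T@np.array([u[0],u[1],1.])
def onz(c,px,z,prm=None):
    o,v=ray(c,px,prm); return o+v*(z-o[2])/v[2]
def proj(c,X,prm=None):
    K,d,r,t=prm or P(c); return cv2.projectPoints(np.array(X,float).reshape(-1,3),r,t,K,d)[0][:,0]
def tri(a,b):
    (o1,v1),(o2,v2)=a,b; A=np.stack([v1,-v2],1); s=np.linalg.lstsq(A,o2-o1,rcond=None)[0]
    p,q=o1+s[0]*v1,o2+s[1]*v2; return (p+q)/2,np.linalg.norm(p-q)
def save(c,n):
    cv2.imwrite(f"pics/{n}.png",robot.read_camera(c)[:,:,::-1])
E
python3 - <<'E'
from h import *
s=robot.get_state(); print(s['time'],s['tcp_pos'],s['ee_rot'],robot.nose_length)
ims=[]
for c in("scene","side"):
    save(c,c+"0")
    print(c, [np.round(x,3).tolist() for x in P(c)])
    for l in("panel","seat_mid","holder","keyholes","grip","vial_yellow","vial_white","beaker_small","lock_pin"):
        r=robot.landmark_of(c,l); print(l,[(np.round(x["pixel"],1).tolist(),round(x["confidence"],2)) for x in r[:2]], end=' ')
        if r and l!="x": print(np.round(onz(c,r[0]["pixel"][::-1],0.036 if l=="grip" else 0.038 if l=="keyholes" else 0.162 if l=="seat_mid" else 0),3))
        else: print()
print(robot.get_state()['time'])
E
```

```text
0.0 [ 0.25249943 -0.62539734  0.24050114] [-3.08209449e+00 -5.98775664e-01  7.37256252e-04] 0.019
scene [[[474.79, 0.0, 276.811], [0.0, 474.79, 214.99], [0.0, 0.0, 1.0]], [-0.073, 0.0, 0.0, 0.0, 0.0], [1.856, -0.828, 0.559], [-0.218, 0.3, 0.763]]
panel [([228.5, 216.0], 0.88), ([246.1, 205.2], 0.6)] [0.514 0.393 0.   ]
seat_mid [([175.4, 210.4], 0.71)] [0.504 0.396 0.162]
holder [([274.1, 296.0], 0.76)] [0.475 0.067 0.   ]
keyholes [([264.1, 299.7], 0.9), ([229.6, 217.2], 0.72)] [0.466 0.049 0.038]
grip [([266.8, 283.5], 0.73)] [0.434 0.071 0.036]
vial_yellow [([245.0, 185.4], 0.42)] [0.39  0.377 0.   ]
vial_white [([247.9, 204.0], 0.51)] [0.413 0.328 0.   ]
beaker_small [([310.8, 371.4], 0.79)] [ 0.467 -0.146  0.   ]Traceback (most recent call last):
  File "<stdin>", line 8, in <module>
ValueError: it knows: beaker_small, grip, holder, keyholes, panel, seat_mid, vial_white, vial_yellow
```

```bash
python3 - <<'E'
from h import *
for c in("side",):
    save(c,c+"0")
    print(c, [np.round(x,3).tolist() for x in P(c)])
    for l in("panel","seat_mid","holder","keyholes","grip","vial_yellow","vial_white","beaker_small"):
        r=robot.landmark_of(c,l); print(l,[(np.round(x["pixel"],1).tolist(),round(x["confidence"],2)) for x in r[:2]], end=' ')
        if r: print(np.round(onz(c,r[0]["pixel"][::-1],0.036 if l=="grip" else 0.038 if l=="keyholes" else 0.162 if l=="seat_mid" else 0),3))
        else: print()
a=cv2.imread("pics/scene0.png");b=cv2.imread("pics/side0.png")
cv2.imwrite("pics/s1.png",cv2.resize(a,(800,600),interpolation=cv2.INTER_CUBIC));cv2.imwrite("pics/s2.png",cv2.resize(b,(800,600),interpolation=cv2.INTER_CUBIC))
E
```

```text
side [[[384.534, 0.0, 279.971], [0.0, 384.534, 210.117], [0.0, 0.0, 1.0]], [0.033, 0.0, 0.0, 0.0, 0.0], [0.42, -2.662, 1.322], [0.513, 0.123, 0.996]]
panel [] 
seat_mid [([272.3, 238.0], 0.88)] [0.501 0.379 0.162]
holder [([238.5, 293.2], 0.61)] [0.477 0.076 0.   ]
keyholes [([225.1, 292.2], 0.97)] [0.483 0.066 0.038]
grip [([230.3, 309.7], 0.82)] [0.433 0.07  0.036]
vial_yellow [([339.0, 295.7], 0.51)] [0.383 0.377 0.   ]
vial_white [([315.3, 285.4], 0.64)] [0.421 0.327 0.   ]
beaker_small [([196.0, 312.7], 0.79), ([224.4, 295.8], 0.21)] [ 0.475 -0.138  0.   ]
```

View pics/s1.png

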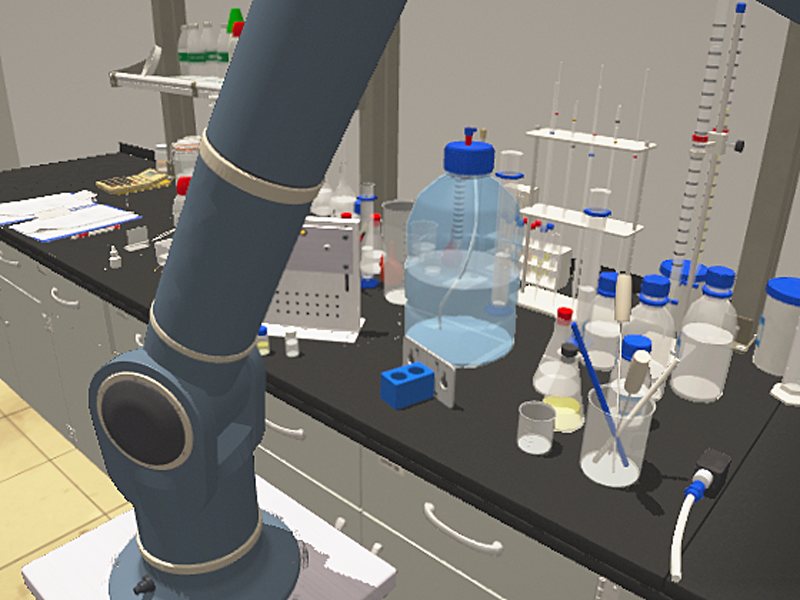

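View pics/s2.png

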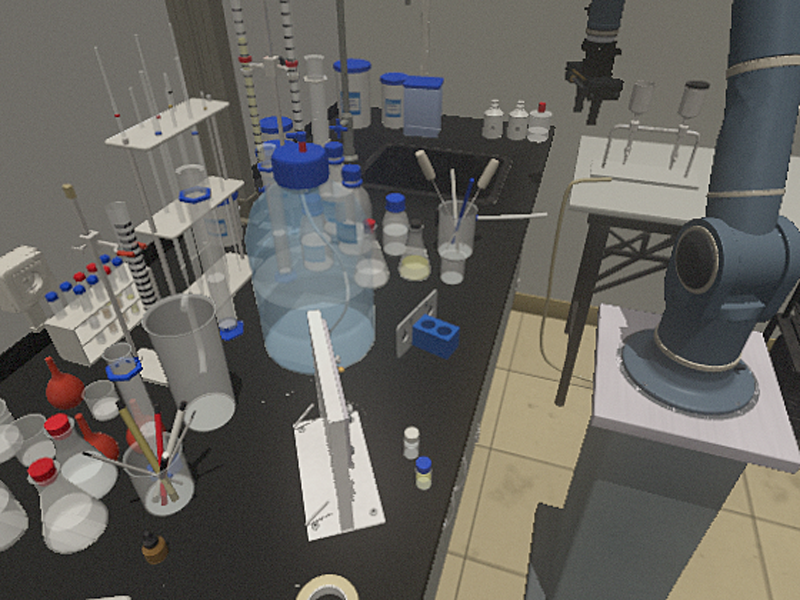

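```bash
python3 - <<'E'
from h import *
a=cv2.imread("pics/scene0.png");b=cv2.imread("pics/side0.png")
# side panel crop cols 200-280 rows 210-385 ; scene crop cols 165-325 rows140-290
L=cv2.resize(b[210:385,195:310],(394,600),interpolation=cv2.INTER_CUBIC)
R1=cv2.resize(a[145:245,170:260],(400,300*400//400),interpolation=cv2.INTER_CUBIC)
R2=cv2.resize(a[225:295,260:325],(400,300),interpolation=cv2.INTER_CUBIC)
cv2.imwrite("pics/s3.png",np.hstack([L,np.vstack([R1,R2])]))
for l,z in(("seat_mid",0),("holder",0),("keyholes",0),("grip",0),("vial_yellow",0),("vial_white",0),("beaker_small",0)):
    A=robot.landmark_of("scene",l) if 0 else None
pts={"seat_mid":((210.4,175.4),(238,272.3)),"holder":((296,274.1),(293.2,238.5)),"keyholes":((299.7,264.1),(292.2,225.1)),"grip":((283.5,266.8),(309.7,230.3))}
for k,(p,q) in pts.items(): 
    x,e=tri(ray("scene",p),ray("side",q)); print(k,x.round(4),round(e,4))
E
```

```text
seat_mid [0.4966 0.385  0.1677] 0.0033
holder [ 0.4789  0.0704 -0.004 ] 0.0021
keyholes [0.4829 0.0596 0.0296] 0.0069
grip [0.433  0.0707 0.0365] 0.0002
```

View pics/s3.png

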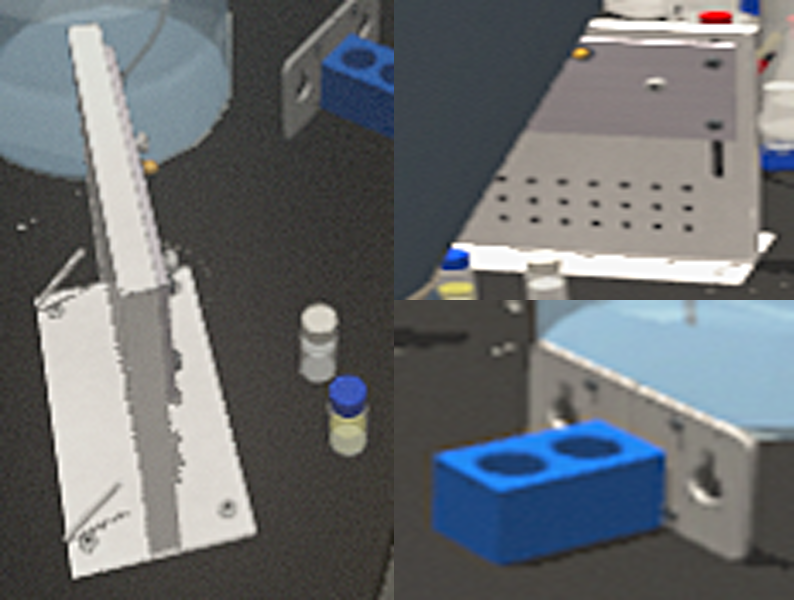

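```bash
python3 - <<'E'
from h import *
S=lambda u,v:(195+u/3.426-.36,210+v/3.429-.36)
A=lambda u,v:(170+(u-394)/4.444-.4,145+v/3-.33)
B=lambda u,v:(260+(u-394)/6.154-.4,225+(v-300)/4.286-.4)
foot=[onz("side",S(*p),.005) for p in((73,578),(256,533),(185,265),(36,300))]
print("foot",np.round(foot,4)); yaw=lambda d:np.degrees(np.arctan2(-d[0],d[1]))
print("foot yaw from y edges",yaw(foot[1]-foot[2]),yaw(foot[0]-foot[3]),"x edges",[np.degrees(np.arctan2(d[1],d[0])) for d in(foot[0]-foot[1],foot[3]-foot[2])])
top=[onz("side",S(*p),.226) for p in((118,293),(68,28),(100,25),(167,288))]
print("top",np.round(top,4),yaw(top[0]-top[1]),yaw(top[3]-top[2]))
x,e=tri(ray("side",S(150,167)),ray("scene",A(582,54)));print("pin tip",x,e)
x,e=tri(ray("side",S(141,141)),ray("scene",A(655,82)));print("R stud head",x,e)
blk=[onz("scene",B(*p),.046) for p in((434,460),(498,494),(664,452),(600,419))]
print("block",np.round(blk,4)); print([yaw(blk[0]-blk[1]),yaw(blk[3]-blk[2])],[np.degrees(np.arctan2(d[1],d[0])) for d in(blk[2]-blk[1],blk[3]-blk[0])])
blk=[onz("side",S(*p),.046) for p in((322,68),(358,37))]
print(np.round(blk,4),yaw(blk[0]-blk[1]))
E
```

```text
foot [[0.502  0.5077 0.005 ]
 [0.4147 0.4518 0.005 ]
 [0.5268 0.2793 0.005 ]
 [0.6106 0.3384 0.005 ]]
foot yaw from y edges 33.03067675710559 32.67922669512192 x edges [np.float64(32.619918555868445), np.float64(35.184645100630064)]
top [[0.4669 0.4833 0.226 ]
 [0.5749 0.3117 0.226 ]
 [0.5585 0.3034 0.226 ]
 [0.4466 0.4737 0.226 ]] 32.18513183432719 33.31657142999055
pin tip [0.49685791 0.38011918 0.20245135] 0.0018571747898777655
R stud head [0.51994194 0.34183764 0.18007828] 0.0009810934573132397
block [[0.41   0.1039 0.046 ]
 [0.3994 0.0628 0.046 ]
 [0.4754 0.0463 0.046 ]
 [0.4879 0.0879 0.046 ]]
[np.float64(-14.39257834736442), np.float64(-16.692451696495976)] [np.float64(-12.270735041986619), np.float64(-11.653092033349669)]
[[0.4845 0.0954 0.046 ]
 [0.4684 0.0501 0.046 ]] -19.543760033179932
```

```bash
cat >> h.py <<'E'
from scipy.spatial.transform import Rotation as Ro
def down(yaw,flip=False):
    a=np.radians(yaw); x=np.array([np.cos(a),np.sin(a),0]); y=np.array([-x[1],x[0],0])
    # tool y = -holder y (x same) or y=+holder y, x reversed
    M=np.stack([x,-y,[0,0,-1]],1) if not flip else np.stack([-x,y,[0,0,-1]],1)
    return Ro.from_matrix(M)
def plan(pos,R=None):
    s=robot.get_state(); R0=Ro.from_rotvec(s["ee_rot"]); R=R or R0
    d=R0.inv().apply(np.array(pos)-s["tcp_pos"])*1000; w=(R0.inv()*R).as_rotvec(degrees=True)
    print("plan mm",d.round(1),"deg",w.round(2),"rows",np.ceil(max(np.linalg.norm(d)/41.7,np.linalg.norm(w)/7.16)))
def st():
    s=robot.get_state(); R=Ro.from_rotvec(s["ee_rot"]).as_matrix()
    print("t",round(s["time"],2),"tcp",np.round(s["tcp_pos"],4),"F",np.round(s["ft_force"],1),"gap",round(s["finger_gap"],4),"gf",round(s["grasp_force"],1),"q",np.round(s["joints"],2)); return s,R
E
python3 - <<'E'
from h import *
s,R=st(); print(R.round(3))
for f in(0,1): plan([.43,.07,.30],down(-14,f))
plan([.40,-.28,.32])
print(P("wrist")[0]); K,d,r,t=P("wrist"); C=cv2.Rodrigues(r)[0]
print("cam in tool",R.T@(-C.T@t-s["tcp_pos"]), (R.T@C.T).round(2))
E
```

```text
t 0.9 tcp [ 0.2528 -0.6259  0.2416] F [-0.7 -0.1 -0.5] gap 0.0869 gf 0.0 q [ 1.16  0.47 -0.05  1.53  0.02  1.14 -0.08]
[[ 0.927  0.374  0.   ]
 [ 0.374 -0.927 -0.   ]
 [ 0.     0.    -1.   ]]
plan mm [ 424.9 -578.9  -58.4] deg [ 1.000e-02 -1.000e-02  3.599e+01] rows 18.0
plan mm [ 424.9 -578.9  -58.4] deg [ 1.0000e-02  1.0000e-02 -1.4401e+02] rows 21.0
plan mm [ 266.  -265.6  -78.4] deg [0. 0. 0.] rows 10.0
[[327.85574005   0.         276.34221515]
 [  0.         327.85574005 210.46156117]
 [  0.           0.           1.        ]]
cam in tool [ 0.07917279 -0.00039807 -0.14244011] [[ 0.   -0.96 -0.28]
 [ 1.    0.    0.  ]
 [-0.   -0.28  0.96]]
```

>>> step_arm([
  [[28, -28, -20, 0, 0, -7], [56, -56, -40, 0, 0, -14], [84, -84, -60, 0, 0, -21], [110, -110, -78, 0, 0, -28], [138, -138, -78, 0, 0, -35]],
])

```text
invalid input at $.increments[0][0]: expected 7 numbers
```

```bash
python3 - <<'E'
from h import *
st(); plan([.415,-.24,.32],down(-14,1)); plan([.43,.04,.28],down(-14,1))
E
```

```text
t 0.9 tcp [ 0.2528 -0.6259  0.2416] F [-0.7 -0.1 -0.5] gap 0.0869 gf 0.0 q [ 1.16  0.47 -0.05  1.53  0.02  1.14 -0.08]
plan mm [ 294.9 -297.1  -78.4] deg [ 1.0000e-02  1.0000e-02 -1.4401e+02] rows 21.0
plan mm [ 413.6 -551.1  -38.4] deg [ 1.0000e-02  1.0000e-02 -1.4401e+02] rows 21.0
```

>>> step_arm([
  [[28, -28, -20, 0, 0, -7, -1], [56, -56, -40, 0, 0, -14, -1], [84, -84, -60, 0, 0, -21, -1], [110, -110, -78, 0, 0, -28, -1], [138, -138, -78, 0, 0, -35, -1]],
])

```text
time: 1.32
tcp_pos: [0.3284, -0.4507, 0.3229]
ee_rot: [2.752, 1.502, 0.001]
ft_force: [0.5, -0.9, 0.1]
finger_gap: 0.0871
grasp_force: 0.0
```

```bash
python3 - <<'E'
from h import *
st(); plan([.415,-.24,.32],down(-14,1)); plan([.43,.04,.28],down(-14,1))
E
```

```text
t 1.32 tcp [ 0.3284 -0.4507  0.3229] F [ 0.5 -0.9  0.1] gap 0.0871 gf 0.0 q [ 1.06  0.22 -0.24  1.7   0.06  1.22  0.24]
plan mm [224.  -41.2   2. ] deg [ 1.0000e-01  4.4000e-01 -1.0875e+02] rows 16.0
plan mm [ 467.7 -180.3   40.5] deg [ 1.0000e-01  4.4000e-01 -1.0875e+02] rows 16.0
```

>>> step_arm([
  [[41, -8, 0, 0, 0, -7, -1], [82, -15, 0, 0, 0, -14, -1], [123, -23, 0, 0, 0, -21, -1], [164, -30, 0, 0, 0, -28, -1], [203, -38, 0, 0, 0, -35, -1]],
])

```text
time: 1.73
tcp_pos: [0.4066, -0.2573, 0.3196]
ee_rot: [2.175, 2.266, 0.0]
ft_force: [1.1, -0.2, -0.1]
finger_gap: 0.0872
grasp_force: 0.0
```

```bash
python3 - <<'E'
from h import *
st(); plan([.43,.04,.28],down(-14,1))
E
```

```text
t 1.73 tcp [ 0.4066 -0.2573  0.3196] F [ 1.1 -0.2 -0.1] gap 0.0872 gf 0.0 q [ 0.89  0.11 -0.45  1.85  0.05  1.19  0.47]
plan mm [296.2  35.6  39.4] deg [ 1.000e-02  7.000e-02 -7.364e+01] rows 11.0
```

>>> step_arm([
  [[35, 4, 0, 0, 0, -7, -1], [70, 8, 0, 0, 0, -14, -1], [105, 12, 0, 0, 0, -21, -1], [145, 17, 0, 0, 0, -28, -1], [180, 21, 10, 0, 0, -35, -1]],
])

```text
time: 2.15
tcp_pos: [0.4217, -0.0766, 0.311]
ee_rot: [1.391, 2.812, 0.001]
ft_force: [-0.1, 0.1, -0.5]
finger_gap: 0.087
grasp_force: 0.0
```

```bash
python3 - <<'E'
from h import *
st(); plan([.43,.05,.25],down(-14,1))
E
```

```text
t 2.15 tcp [ 0.4217 -0.0766  0.311 ] F [-0.1  0.1 -0.5] gap 0.087 gf 0.0 q [ 0.72  0.03 -0.64  1.96  0.02  1.16  0.72]
plan mm [95.9 83.3 60.8] deg [  0.07   0.26 -38.64] rows 6.0
```

>>> step_arm([
  [[19, 17, 12, 0, 0, -7, -1], [38, 34, 24, 0, 0, -14, -1], [57, 50, 36, 0, 0, -21, -1], [77, 67, 48, 0, 0, -28, -1], [96, 83, 60, 0, 0, -35, -1]],
])

```text
time: 2.57
tcp_pos: [0.4292, 0.049, 0.2491]
ee_rot: [0.482, 3.103, -0.0]
ft_force: [0.3, -0.8, -1.2]
finger_gap: 0.0874
grasp_force: 0.0
```

```bash
python3 - <<'E'
from h import *
st(); prm=P("wrist"); im=robot.read_camera("wrist")[:,:,::-1]; cv2.imwrite("pics/w1.png",cv2.resize(im,(800,600)))
for l,z in(("holder",0),("keyholes",.038),("grip",.036)):
    for x in robot.landmark_of("wrist",l)[:2]: print(l,np.round(x["pixel"],1),round(x["confidence"],2),onz("wrist",x["pixel"][::-1],z,prm).round(4))
# blue block top
hsv=cv2.cvtColor(np.ascontiguousarray(im),cv2.COLOR_BGR2HSV); m=cv2.inRange(hsv,(100,150,60),(125,255,255))
n,lab,stt,_=cv2.connectedComponentsWithStats(m); print(stt[1:][stt[1:,4]>200])
E
```

```text
t 2.57 tcp [0.4292 0.049  0.2491] F [ 0.3 -0.8 -1.2] gap 0.0874 gf 0.0 q [ 0.55  0.12 -0.81  2.03  0.11  1.03  0.95]
holder [216.3 300.9] 0.7 [0.4834 0.0653 0.    ]
keyholes [225.7 309. ] 0.72 [0.4846 0.0717 0.038 ]
grip [186.5 302.2] 0.56 [0.4388 0.0772 0.036 ]
[[ 283  152   43   74 2987]]
```

View pics/w1.png

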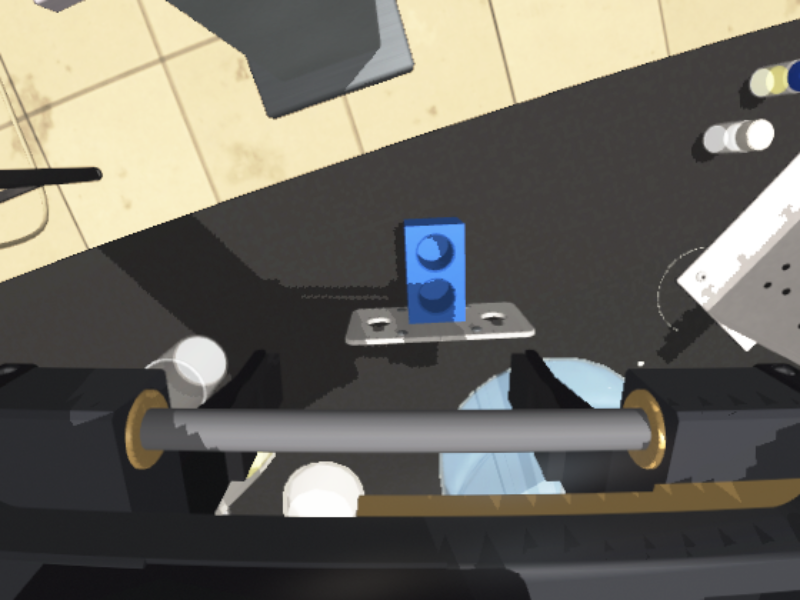

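```bash
python3 - <<'E'
from h import *
prm=P("wrist"); q=lambda u,v:((u+.5)*.7-.5,(v+.5)*.7-.5)
b=[onz("wrist",q(*p),.046,prm)[:2] for p in((405,224),(465,222),(466,321),(408,323))]
print(np.round(b,4)); an=lambda d:np.degrees(np.arctan2(d[1],d[0]))
print("x dirs",an(b[2]-b[1]),an(b[3]-b[0]),"y dirs-90",an(b[1]-b[0])-90,an(b[2]-b[3])-90, np.linalg.norm(b[1]-b[0]),np.linalg.norm(b[2]-b[1]))
c=np.mean(b,0); a=np.radians(an((b[2]-b[1])+(b[3]-b[0]))); print("centre",c,"grip",c-.004*np.array([np.cos(a),np.sin(a)]))
pl=[onz("wrist",q(*p),.076,prm)[:2] for p in((350,308),(522,302))]; print(np.round(pl,4),an(pl[1]-pl[0])-90,np.linalg.norm(pl[1]-pl[0]))
g=[.439,.076]
plan([.439,.076,.036],down(-14,1))
E
```

```text
[[0.3995 0.0663]
 [0.4117 0.1088]
 [0.4861 0.0889]
 [0.4737 0.0453]]
x dirs -14.97029871865754 -15.848338252580906 y dirs-90 -15.930650715526411 -15.871146589653847 0.044150158399295994 0.07700602001121809
centre [0.44272867 0.07729904] grip [0.43887247 0.07836189]
[[0.4401 0.012 ]
 [0.4733 0.129 ]] -15.846707894371534 0.12163544503982575
plan mm [ -0.7  29.9 213.2] deg [-0.02 -0.01 -3.99] rows 6.0
```

>>> step_arm([
  [[0, 10, 40, 0, 0, -1, -1], [0, 20, 80, 0, 0, -2, -1], [0, 30, 120, 0, 0, -2.5, -1], [0, 30, 160, 0, 0, -2.5, -1], [0, 31, 165, 0, 0, -2.5, -1]],
])

```text
time: 3.18
tcp_pos: [0.4354, 0.0748, 0.0794]
ee_rot: [-0.426, -3.102, 0.005]
ft_force: [-0.9, 0.0, -0.4]
finger_gap: 0.087
grasp_force: 0.0
```

```bash
python3 - <<'E'
from h import *
st(); plan([.439,.0775,.036],down(-15.6,1))
E
```

```text
t 3.18 tcp [0.4354 0.0748 0.0794] F [-0.9  0.  -0.4] gap 0.087 gf 0.0 q [ 0.32  0.42 -0.71  2.18  0.43  0.69  0.61]
plan mm [-3.2  3.8 43.4] deg [-0.27 -0.56 -0.04] rows 2.0
```

>>> step_arm([
  [[-3, 4, 20, 0, 0, 0, -1], [-3, 4, 40, 0, 0, 0, -1], [-3, 4, 43, 0, 0, 0, -1], [-3, 4, 43, 0, 0, 0, -1], [-3, 4, 43, 0, 0, 0, -1]],
])

```text
time: 3.6
tcp_pos: [0.444, 0.0797, 0.0428]
ee_rot: [0.426, 3.11, -0.0]
ft_force: [-0.0, 0.6, 0.1]
finger_gap: 0.0872
grasp_force: 0.0
```

```bash
python3 - <<'E'
from h import *
st(); plan([.439,.0775,.036],down(-15.6,1))
E
```

```text
t 3.6 tcp [0.444  0.0797 0.0428] F [-0.   0.6  0.1] gap 0.0872 gf 0.0 q [ 0.25  0.49 -0.64  2.19  0.52  0.61  0.53]
plan mm [ 4.3 -3.5  6.8] deg [ 0.01  0.14 -0.  ] rows 1.0
```

>>> step_arm([
  [[4, -3, 7, 0, 0, 0, -1], [4, -3, 7, 0, 0, 0, -1], [4, -3, 7, 0, 0, 0, -0.5], [4, -3, 7, 0, 0, 0, 0], [4, -3, 7, 0, 0, 0, 0.3]],
], newtons=40)

```text
time: 4.02
tcp_pos: [0.4384, 0.0783, 0.0346]
ee_rot: [0.424, 3.112, 0.0]
ft_force: [-0.4, 1.2, 1.1]
finger_gap: 0.0744
grasp_force: 0.0
```

>>> step_arm([
  [[0, 0, 0, 0, 0, 0, 1], [0, 0, 0, 0, 0, 0, 1], [0, 0, 0, 0, 0, 0, 1], [0, 0, 0, 0, 0, 0, 1], [0, 0, 0, 0, 0, 0, 1]],
], newtons=40)

```text
time: 4.43
tcp_pos: [0.4382, 0.0784, 0.0342]
ee_rot: [0.424, 3.113, -0.0]
ft_force: [-0.1, 0.4, -0.1]
finger_gap: 0.0436
grasp_force: 39.9
```

```bash
python3 - <<'E'
from h import *
st(); plan([.439,.0775,.036],down(-15.6,1))
E
```

```text
t 4.43 tcp [0.4382 0.0784 0.0342] F [-0.1  0.4 -0.1] gap 0.0436 gf 39.9 q [ 0.24  0.5  -0.63  2.21  0.54  0.58  0.51]
plan mm [-1.  -0.6 -1.8] deg [-0.   0.   0.1] rows 1.0
```

>>> step_arm([
  [[0, 0, -20, 0, 0, 0, 1], [0, 0, -50, 0, 0, 0, 1], [0, 0, -85, 0, 0, 0, 1], [0, 0, -120, 0, 0, 0, 1], [0, 0, -140, 0, 0, 0, 1]],
])

```text
time: 4.85
tcp_pos: [0.4388, 0.079, 0.1769]
ee_rot: [0.423, 3.11, 0.001]
ft_force: [1.2, -0.8, -3.0]
finger_gap: 0.044
grasp_force: 39.9
```

```bash
python3 - <<'E'
from h import *
st()
for p in((373,330),(345,355),(318,365),(280,350)): print(p,onz("side",np.array(p)*.7,0).round(3))
plan([.405,.19,.19],down(10,1)); plan([.413,.328,.173],down(32.8,1))
E
```

```text
t 4.85 tcp [0.4388 0.079  0.1769] F [ 1.2 -0.8 -3. ] gap 0.044 gf 39.9 q [ 0.45  0.27 -0.82  2.09  0.25  0.88  0.78]
(373, 330) [0.572 0.073 0.   ]
(345, 355) [0.596 0.157 0.   ]
(318, 365) [0.633 0.196 0.   ]
(280, 350) [0.718 0.181 0.   ]
plan mm [ 62.2  98.  -13.1] deg [  0.03   0.17 -25.48] rows 4.0
plan mm [ 91.4 233.1   3.9] deg [ -0.     0.18 -48.28] rows 7.0
```

>>> step_arm([
  [[15, 24, -3, 0, 0, -6, 1], [30, 48, -6, 0, 0, -12, 1], [45, 72, -9, 0, 0, -18, 1], [62, 98, -12, 0, 0, -24, 1], [62, 98, -12, 0, 0, -25, 1]],
])

```text
time: 5.27
tcp_pos: [0.4023, 0.1953, 0.1872]
ee_rot: [-0.279, 3.128, 0.007]
ft_force: [0.7, -0.2, -2.7]
finger_gap: 0.0437
grasp_force: 39.9
```

```bash
python3 - <<'E'
from h import *
st(); plan([.413,.328,.190],down(32.8,1))
E
```

```text
t 5.27 tcp [0.4023 0.1953 0.1872] F [ 0.7 -0.2 -2.7] gap 0.0437 gf 39.9 q [ 0.29  0.29 -0.97  2.07  0.3   0.92  0.91]
plan mm [-34.  128.7  -2.2] deg [  0.23   0.14 -22.61] rows 4.0
```

>>> step_arm([
  [[-8, 32, 0, 0, 0, -5, 1], [-17, 64, 0, 0, 0, -11, 1], [-26, 96, 0, 0, 0, -17, 1], [-34, 128, 0, 0, 0, -22.6, 1], [-34, 128, 0, 0, 0, -22.6, 1]],
])

```text
time: 5.68
tcp_pos: [0.4158, 0.3281, 0.1866]
ee_rot: [-0.882, 3.014, 0.013]
ft_force: [0.3, 1.7, -1.6]
finger_gap: 0.0436
grasp_force: 39.9
```

```bash
python3 - <<'E'
from h import *
st(); plan([.413,.328,.190],down(32.8,1))
prm=P("wrist"); w=robot.read_camera("wrist")[:,:,::-1]; a=robot.read_camera("scene")[:,:,::-1]; b=robot.read_camera("side")[:,:,::-1]
for n,i in(("w",w),("a",a),("b",b)): cv2.imwrite(f"pics/{n}2.png",i)
np.savez("w2.npz",*prm)
A=cv2.resize(a[140:245,165:305],(400,300),interpolation=cv2.INTER_CUBIC); B=cv2.resize(b[210:320,190:337],(400,300),interpolation=cv2.INTER_CUBIC)
W=cv2.resize(w,(400,300)); 
cv2.imwrite("pics/m2.png",np.vstack([np.hstack([A,B]),np.hstack([W,cv2.resize(b[150:360,160:440],(400,300))])]))
E
```

```text
t 5.68 tcp [0.4158 0.3281 0.1866] F [ 0.3  1.7 -1.6] gap 0.0436 gf 39.9 q [ 0.03  0.47 -1.01  1.9   0.46  1.02  0.96]
plan mm [ 2.4  1.4 -3.4] deg [ 0.42  0.18 -0.17] rows 1.0
```

View pics/m2.png

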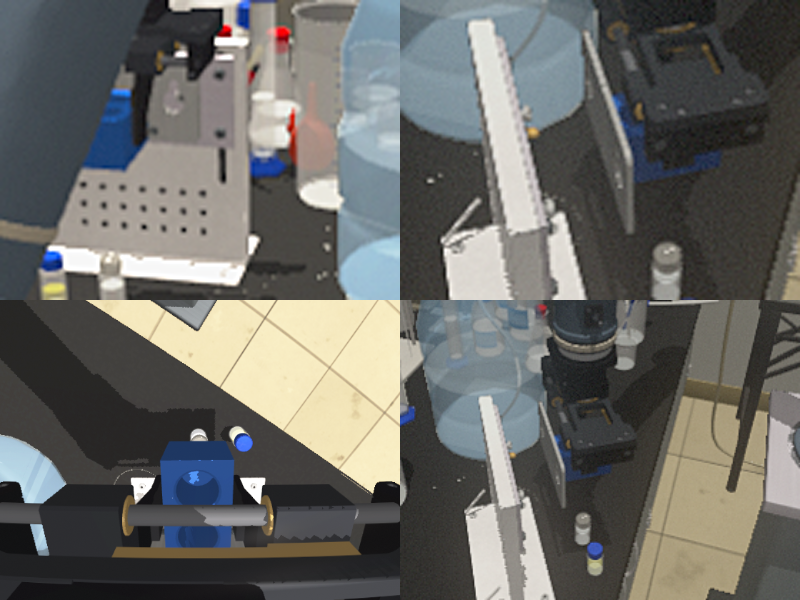

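>>> step_arm([
  [[-8, 1, 4, 0.2, 0.1, -0.1, 1], [-16, 2, 8, 0.4, 0.2, -0.2, 1], [-25, 2, 12, 0.4, 0.2, -0.2, 1], [-35, 2, 12, 0.4, 0.2, -0.2, 1], [-35, 2, 12, 0.4, 0.2, -0.2, 1]],
])

```text
time: 6.25
tcp_pos: [0.448, 0.3421, 0.1739]
ee_rot: [0.87, -3.018, 0.01]
ft_force: [0.7, 0.2, -1.6]
finger_gap: 0.0435
grasp_force: 39.9
```

```bash
cat >> h.py <<'E'
A_=np.radians(32.8); EX=np.array([np.cos(A_),np.sin(A_),0]); EY=np.array([-EX[1],EX[0],0])
def pf():
    s,R=st(); p=s["tcp_pos"]; f=s["ft_force"]
    e=(down(32.8,1).inv()*Ro.from_rotvec(s["ee_rot"])).as_rotvec(degrees=True)
    print("panelframe x %.4f y %.4f z %.4f"%(p@EX,p@EY,p[2]),"F",np.round([f@EX,f@EY,f[2]],1),"T",np.round(s["ft_torque"],2),"roterr",e.round(2))
E
python3 - <<'E'
from h import *
pf(); a=robot.read_camera("scene")[:,:,::-1]; b=robot.read_camera("side")[:,:,::-1]
for n,i in(("a",a),("b",b)): cv2.imwrite(f"pics/{n}3.png",i)
A=cv2.resize(a[145:205,195:275],(800,600),interpolation=cv2.INTER_CUBIC); B=cv2.resize(b[205:315,190:337],(800,600),interpolation=cv2.INTER_CUBIC)
cv2.imwrite("pics/m3.png",np.hstack([cv2.resize(A,(400,300)),cv2.resize(B,(400,300))]))
K=proj("scene",robot.get_state()["tcp_pos"]+.046*EX-.046*EY+np.array([0,0,.0038])); print("pred keyholeR scene",K)
E
```

```text
t 6.25 tcp [0.448  0.3421 0.1739] F [ 0.7  0.2 -1.6] gap 0.0435 gf 39.9 q [-0.02  0.54 -0.96  1.83  0.51  1.04  0.95]
panelframe x 0.5619 y 0.0449 z 0.1739 F [ 0.7 -0.2 -1.6] T [ 0.18 -0.09 -0.02] roterr [0.35 0.13 0.64]
pred keyholeR scene [[229.00057123 175.05791405]]
```

View pics/m3.png

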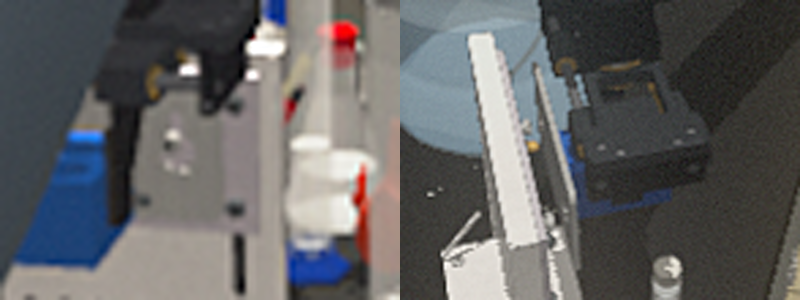

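>>> step_arm([
  [[0, 3, 0, -0.2, 0, -0.3, 1], [0, 7, 0, -0.3, -0.1, -0.6, 1], [0, 7, 0, -0.3, -0.1, -0.6, 1], [0, 7, 0, -0.3, -0.1, -0.6, 1], [0, 7, 0, -0.3, -0.1, -0.6, 1]],
])

```text
time: 6.77
tcp_pos: [0.4417, 0.3474, 0.1743]
ee_rot: [0.89, -3.012, 0.004]
ft_force: [0.1, 0.7, -2.5]
finger_gap: 0.0436
grasp_force: 39.9
```

```bash
python3 - <<'E'
from h import *
pf(); a=robot.read_camera("scene")[:,:,::-1]
cv2.imwrite("pics/a4.png",a); s=robot.get_state()["tcp_pos"]
K=proj("scene",[s+.046*EX-.046*EY+np.array([0,0,.0038]), .6222*EX+.0057*EY+np.array([0,0,.18])]); print("pred keyholeR scene, stud",K, (K-[195,145])*10)
cv2.imwrite("pics/m4.png",cv2.resize(a[145:205,195:275],(800,600),interpolation=cv2.INTER_CUBIC))
E
```

```text
t 6.77 tcp [0.4417 0.3474 0.1743] F [ 0.1  0.7 -2.5] gap 0.0436 gf 39.9 q [-0.03  0.54 -0.96  1.84  0.51  1.04  0.95]
panelframe x 0.5595 y 0.0527 z 0.1743 F [ 0.5  0.6 -2.5] T [ 0.12 -0.09  0.01] roterr [ 0.12  0.1  -0.11]
pred keyholeR scene, stud [[226.3472     174.86890636]
 [228.19068865 172.16419706]] [[313.47199997 298.68906364]
 [331.90688651 271.6419706 ]]
```

View pics/m4.png

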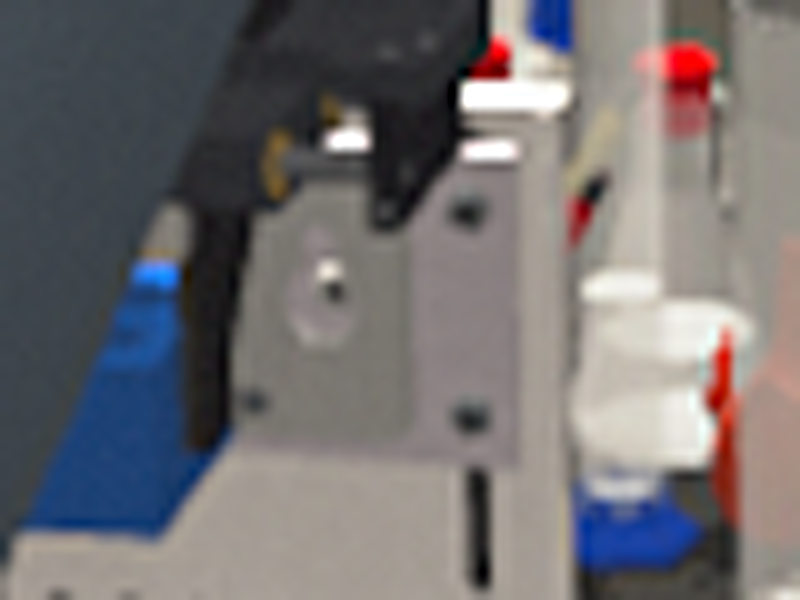

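```bash
python3 - <<'E'
from h import *
s=np.array([.5595,.0527,.1743])
def px(x,y,z): return ((proj("scene",x*EX+y*EY+np.array([0,0,z]))-[195,145])*10)[0].round(0)
for dx in(0,.0147,.0255): print(dx,px(s[0]+.046+dx,s[1]-.046,s[2]+.0038))
for dz in(0,.003,.006):
  print(dz,px(s[0]+.046+.0147,s[1]-.046,s[2]+.0038+dz),px(s[0]+.046+.0147,s[1]-.048,s[2]+.0038+dz))
E
```

```text
0 [313. 299.]
0.0147 [327. 281.]
0.0255 [336. 268.]
0 [327. 281.] [334. 281.]
0.003 [326. 270.] [334. 270.]
0.006 [326. 259.] [333. 260.]
```

>>> step_arm([
  [[-3, 0, -2, 0, 0, 0, 1], [-6, 0, -2, 0, 0, 0, 1], [-8, 0, -2, 0, 0, 0, 1], [-10, 0, -2, 0, 0, 0, 1], [-10, 0, -2, 0, 0, 0, 1]],
])

```text
time: 7.23
tcp_pos: [0.4506, 0.353, 0.176]
ee_rot: [0.888, -3.012, 0.003]
ft_force: [0.2, 0.2, -2.8]
finger_gap: 0.0437
grasp_force: 39.9
```

```bash
python3 - <<'E'
from h import *
pf()
E
```

```text
t 7.23 tcp [0.4506 0.353  0.176 ] F [ 0.2  0.2 -2.8] gap 0.0437 gf 39.9 q [-0.04  0.55 -0.96  1.81  0.52  1.05  0.95]
panelframe x 0.5700 y 0.0526 z 0.1760 F [ 0.3  0.  -2.8] T [ 0.09 -0.07 -0.01] roterr [ 0.09  0.11 -0.07]
```

>>> step_arm([
  [[-1, 0, 0, 0, 0, 0, 1], [-2, 0, 0, 0, 0, 0, 1], [-3, 0, 0, 0, 0, 0, 1], [-4, 0, 0, 0, 0, 0, 1], [-5, 0, 0, 0, 0, 0, 1]],
])

```text
time: 7.65
tcp_pos: [0.4542, 0.3553, 0.1759]
ee_rot: [0.889, -3.011, 0.004]
ft_force: [-2.6, -2.1, -1.6]
finger_gap: 0.0436
grasp_force: 39.9
```

```bash
python3 - <<'E'
from h import *
pf()
E
```

```text
t 7.65 tcp [0.4542 0.3553 0.1759] F [-2.6 -2.1 -1.6] gap 0.0436 gf 39.9 q [-0.05  0.56 -0.95  1.8   0.52  1.06  0.95]
panelframe x 0.5742 y 0.0526 z 0.1759 F [-3.3 -0.4 -1.6] T [-0.22  0.32 -0.07] roterr [ 0.12  0.17 -0.09]
```

>>> step_arm([
  [[-1, 0, 0, 0, 0, 0, 1], [-2, 0, 0, 0, 0, 0, 1], [-3, 0, 0, 0, 0, 0, 1], [-3, 0, 0, 0, 0, 0, 1], [-3, 0, 0, 0, 0, 0, 1]],
])

```text
time: 8.07
tcp_pos: [0.4569, 0.357, 0.176]
ee_rot: [0.889, -3.011, 0.004]
ft_force: [-1.7, -1.7, -2.1]
finger_gap: 0.0437
grasp_force: 39.9
```

```bash
python3 - <<'E'
from h import *
pf()
E
```

```text
t 8.07 tcp [0.4569 0.357  0.176 ] F [-1.7 -1.7 -2.1] gap 0.0437 gf 39.9 q [-0.05  0.56 -0.95  1.8   0.52  1.06  0.95]
panelframe x 0.5774 y 0.0526 z 0.1760 F [-2.4 -0.5 -2.1] T [-0.33  0.41 -0.04] roterr [ 0.11  0.14 -0.09]
```

Only the pin's spring resists; the heads seem to be entering.

>>> step_arm([
  [[-1, 0, 0, 0, 0, 0, 1], [-2, 0, 0, 0, 0, 0, 1], [-3, 0, 0, 0, 0, 0, 1], [-4, 0, 0, 0, 0, 0, 1], [-4, 0, 0, 0, 0, 0, 1]],
])

```text
time: 8.48
tcp_pos: [0.4584, 0.3584, 0.1758]
ee_rot: [0.886, -3.008, 0.007]
ft_force: [-7.7, -6.3, 0.3]
finger_gap: 0.0438
grasp_force: 40.0
```

```bash
python3 - <<'E'
from h import *
pf()
E
```

```text
t 8.48 tcp [0.4584 0.3584 0.1758] F [-7.7 -6.3  0.3] gap 0.0438 gf 40.0 q [-0.05  0.57 -0.95  1.79  0.52  1.07  0.95]
panelframe x 0.5795 y 0.0529 z 0.1758 F [-9.8 -1.1  0.3] T [-0.91  1.26 -0.38] roterr [ 0.14  0.41 -0.04]
```

>>> step_arm([
  [[-1, 0, 0, 0, 0, 0, 1], [-2, 0, 0, 0, 0, 0, 1], [-2, 0, 0, 0, 0, 0, 1], [-2, 0, 0, 0, 0, 0, 1], [-2, 0, 0, 0, 0, 0, 1]],
])

```text
time: 8.9
tcp_pos: [0.4588, 0.3589, 0.1756]
ee_rot: [0.885, -3.005, 0.009]
ft_force: [-10.4, -6.5, 1.5]
finger_gap: 0.0436
grasp_force: 40.0
```

```bash
python3 - <<'E'
from h import *
pf()
E
```

```text
t 8.9 tcp [0.4588 0.3589 0.1756] F [-10.4  -6.5   1.5] gap 0.0436 gf 40.0 q [-0.06  0.57 -0.95  1.78  0.52  1.07  0.95]
panelframe x 0.5801 y 0.0532 z 0.1756 F [-12.2   0.2   1.5] T [-1.22  1.86 -0.54] roterr [ 0.16  0.57 -0.03]
```

>>> step_arm([
  [[0, 0, 1, 0, 0, 0, 1], [0, 0, 2, 0, 0, 0, 1], [0, 0, 3, 0, 0, 0, 1], [0, 0, 4, 0, 0, 0, 1], [0, 0, 5, 0, 0, 0, 1]],
])

```text
time: 9.32
tcp_pos: [0.4588, 0.359, 0.1708]
ee_rot: [0.885, -3.005, 0.009]
ft_force: [-11.1, -6.7, 4.0]
finger_gap: 0.044
grasp_force: 40.1
```

```bash
python3 - <<'E'
from h import *
pf()
E
```

```text
t 9.32 tcp [0.4588 0.359  0.1708] F [-11.1  -6.7   4. ] gap 0.044 gf 40.1 q [-0.06  0.57 -0.94  1.79  0.53  1.07  0.95]
panelframe x 0.5801 y 0.0532 z 0.1708 F [-13.    0.4   4. ] T [-1.35  1.86 -0.62] roterr [ 0.17  0.56 -0.03]
```

>>> step_arm([
  [[0.5, 0, 1, 0, 0, 0, 1], [1, 0, 2.5, 0, 0, 0, 1], [1, 0, 4, 0, 0, 0, 1], [1, 0, 5, 0, 0, 0, 1], [1, 0, 6, 0, 0, 0, 1]],
])

```text
time: 9.73
tcp_pos: [0.4586, 0.359, 0.1649]
ee_rot: [0.887, -3.007, 0.007]
ft_force: [-9.0, -5.7, 3.3]
finger_gap: 0.0435
grasp_force: 40.0
```

```bash
python3 - <<'E'
from h import *
pf()
E
```

```text
t 9.73 tcp [0.4586 0.359  0.1649] F [-9.  -5.7  3.3] gap 0.0435 gf 40.0 q [-0.06  0.58 -0.94  1.8   0.53  1.05  0.94]
panelframe x 0.5799 y 0.0533 z 0.1649 F [-10.7   0.1   3.3] T [-1.09  1.6  -0.45] roterr [ 0.14  0.44 -0.06]
```

>>> step_arm([
  [[0, 0, 1, 0, 0, 0, 1], [0, 0, 2, 0, 0, 0, 1], [0, 0, 3, 0, 0, 0, 1], [0, 0, 4, 0, 0, 0, 1], [0, 0, 5, 0, 0, 0, 1]],
])

```text
time: 10.15
tcp_pos: [0.4586, 0.359, 0.1598]
ee_rot: [0.887, -3.007, 0.007]
ft_force: [-9.4, -4.8, 1.3]
finger_gap: 0.0437
grasp_force: 40.0
```

```bash
python3 - <<'E'
from h import *
pf()
E
```

```text
t 10.15 tcp [0.4586 0.359  0.1598] F [-9.4 -4.8  1.3] gap 0.0437 gf 40.0 q [-0.06  0.58 -0.94  1.8   0.54  1.04  0.94]
panelframe x 0.5799 y 0.0533 z 0.1598 F [-10.5   1.1   1.3] T [-0.96  1.55 -0.48] roterr [ 0.13  0.44 -0.06]
```

>>> step_arm([
  [[0, 0, 0.6, 0, 0, 0, 1], [0, 0, 1.2, 0, 0, 0, 1], [0, 0, 1.8, 0, 0, 0, 1], [0, 0, 2.4, 0, 0, 0, 1], [0, 0, 3, 0, 0, 0, 1]],
])

```text
time: 10.57
tcp_pos: [0.4588, 0.359, 0.1568]
ee_rot: [0.885, -3.007, 0.006]
ft_force: [-8.5, -4.8, 1.5]
finger_gap: 0.044
grasp_force: 40.1
```

```bash
python3 - <<'E'
from h import *
pf()
E
```

```text
t 10.57 tcp [0.4588 0.359  0.1568] F [-8.5 -4.8  1.5] gap 0.044 gf 40.1 q [-0.07  0.59 -0.93  1.8   0.54  1.04  0.93]
panelframe x 0.5801 y 0.0532 z 0.1568 F [-9.7  0.6  1.5] T [-1.08  1.47 -0.61] roterr [ 0.12  0.43 -0.01]
```

>>> step_arm([
  [[0, 0, 0.6, 0, 0, 0, 1], [0, 0, 1.2, 0, 0, 0, 1], [0, 0, 1.8, 0, 0, 0, 1], [0, 0, 2.4, 0, 0, 0, 1], [0, 0, 3, 0, 0, 0, 1]],
])

```text
time: 10.98
tcp_pos: [0.4588, 0.3591, 0.155]
ee_rot: [0.884, -3.008, 0.007]
ft_force: [-10.9, -9.2, 12.5]
finger_gap: 0.0437
grasp_force: 40.1
```

```bash
python3 - <<'E'
from h import *
pf()
E
```

```text
t 10.98 tcp [0.4588 0.3591 0.155 ] F [-10.9  -9.2  12.5] gap 0.0437 gf 40.1 q [-0.07  0.59 -0.93  1.8   0.55  1.04  0.93]
panelframe x 0.5802 y 0.0533 z 0.1550 F [-14.1  -1.8  12.5] T [-1.53  2.02 -0.71] roterr [0.15 0.43 0.03]
```

>>> step_arm([
  [[0.5, 0, 1, 0, 0, 0, 1], [1, 0, 1.5, 0, 0, 0, 1], [1, 0, 1.5, 0, 0, 0, 1], [1, 0, 1.5, 0, 0, 0, 1], [1, 0, 1.5, 0, 0, 0, 1]],
])

```text
time: 11.4
tcp_pos: [0.4587, 0.3591, 0.1548]
ee_rot: [0.885, -3.01, 0.007]
ft_force: [-10.2, -8.3, 15.1]
finger_gap: 0.0436
grasp_force: 40.1
```

```bash
python3 - <<'E'
from h import *
pf(); a=robot.read_camera("scene")[:,:,::-1]; b=robot.read_camera("side")[:,:,::-1]
A=cv2.resize(a[145:205,195:255],(400,400),interpolation=cv2.INTER_CUBIC); B=cv2.resize(b[215:285,200:270],(400,400),interpolation=cv2.INTER_CUBIC)
cv2.imwrite("pics/m5.png",np.hstack([A,B]))
E
```

```text
t 11.4 tcp [0.4587 0.3591 0.1548] F [-10.2  -8.3  15.1] gap 0.0436 gf 40.1 q [-0.07  0.59 -0.93  1.81  0.55  1.03  0.93]
panelframe x 0.5801 y 0.0533 z 0.1548 F [-13.1  -1.5  15.1] T [-1.51  1.95 -0.61] roterr [0.17 0.28 0.04]
```

View pics/m5.png

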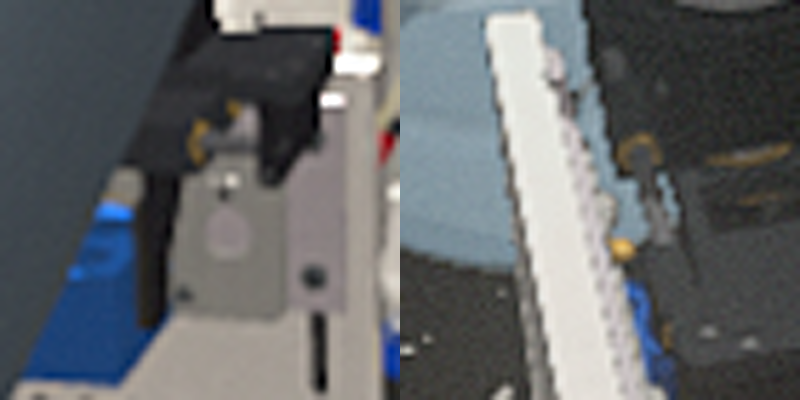

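>>> step_arm([
  [[0.5, 0, -1, 0, 0, 0, 1], [1, 0, -2, 0, 0, 0, 1], [1.5, 0, -3, 0, 0, 0, 1], [1.5, 0, -3, 0, 0, 0, 1], [1.5, 0, -3, 0, 0, 0, 1]],
])

```text
time: 11.92
tcp_pos: [0.4587, 0.3586, 0.1557]
ee_rot: [0.889, -3.011, 0.003]
ft_force: [-3.9, -1.4, -1.5]
finger_gap: 0.0439
grasp_force: 40.0
```

```bash
python3 - <<'E'
from h import *
pf()
E
```

```text
t 11.92 tcp [0.4587 0.3586 0.1557] F [-3.9 -1.4 -1.5] gap 0.0439 gf 40.0 q [-0.06  0.59 -0.93  1.81  0.55  1.03  0.93]
panelframe x 0.5798 y 0.0530 z 0.1557 F [-4.   1.  -1.5] T [-0.41  0.9  -0.31] roterr [ 0.08  0.15 -0.08]
```

>>> step_arm([
  [[0.5, 0, 1, 0, 0, 0, 1], [0.5, 0, 1, 0, 0, 0, 1], [0.5, 0, 1, 0, 0, 0, 0.2], [0.5, 0, 1, 0, 0, 0, -0.3], [0.5, 0, 1, 0, 0, 0, -0.7]],
])

```text
time: 12.33
tcp_pos: [0.4604, 0.3594, 0.1554]
ee_rot: [-0.889, 3.01, -0.001]
ft_force: [0.6, -0.3, 0.9]
finger_gap: 0.0507
grasp_force: 0.0
```

>>> step_arm([
  [[0, 0, 0, 0, 0, 0, -0.9], [0, 0, 0, 0, 0, 0, -0.9], [0, 0, 0, 0, 0, 0, -0.9], [0, 0, 0, 0, 0, 0, -0.9], [0, 0, 0, 0, 0, 0, -0.9]],
])

```text
time: 12.75
tcp_pos: [0.4589, 0.3583, 0.1547]
ee_rot: [0.889, -3.012, 0.003]
ft_force: [-0.3, 0.3, -0.2]
finger_gap: 0.0797
grasp_force: 0.0
```

```bash
python3 - <<'E'
from h import *
pf()
E
```

```text
t 12.75 tcp [0.4589 0.3583 0.1547] F [-0.3  0.3 -0.2] gap 0.0797 gf 0.0 q [-0.06  0.59 -0.93  1.81  0.55  1.03  0.93]
panelframe x 0.5798 y 0.0526 z 0.1547 F [-0.1  0.4 -0.2] T [ 0.1  -0.09  0.09] roterr [ 0.1   0.08 -0.09]
```

Open; back away, then up.

>>> step_arm([
  [[10, 0, 0, 0, 0, 0, -0.9], [22, 0, 0, 0, 0, 0, -0.9], [36, 0, 0, 0, 0, 0, -0.9], [48, 0, -10, 0, 0, 0, -0.9], [55, 0, -30, 0, 0, 0, -0.9]],
])

```text
time: 13.17
tcp_pos: [0.4097, 0.326, 0.1828]
ee_rot: [0.889, -3.006, 0.008]
ft_force: [-0.5, -0.2, 0.8]
finger_gap: 0.0827
grasp_force: 0.0
```

>>> step_arm([
  [[5, 0, -35, 0, 0, 0, -0.9], [10, -10, -70, 0, 0, 0, -0.9], [10, -40, -90, 0, 0, 0, -0.9], [10, -75, -100, 0, 0, 0, -0.9], [10, -75, -100, 0, 0, 0, -0.9]],
])

```text
time: 13.58
tcp_pos: [0.4498, 0.2546, 0.2866]
ee_rot: [-0.872, 3.014, -0.01]
ft_force: [0.8, -0.8, -1.0]
finger_gap: 0.0828
grasp_force: 0.0
```

```bash
python3 - <<'E'
from h import *
pf(); a=robot.read_camera("scene")[:,:,::-1]; b=robot.read_camera("side")[:,:,::-1]
A=cv2.resize(a[135:255,170:290],(400,400),interpolation=cv2.INTER_CUBIC); B=cv2.resize(b[205:325,195:315],(400,400),interpolation=cv2.INTER_CUBIC)
cv2.imwrite("pics/m6.png",np.hstack([A,B]))
E
```

```text
t 13.58 tcp [0.4498 0.2546 0.2866] F [ 0.8 -0.8 -1. ] gap 0.0828 gf 0.0 q [ 0.27  0.34 -1.09  1.8   0.33  1.19  1.22]
panelframe x 0.5160 y -0.0297 z 0.2866 F [ 0.3 -1.1 -1. ] T [ 0.08 -0.2   0.03] roterr [ 0.41 -0.09  0.52]
```

View pics/m6.png

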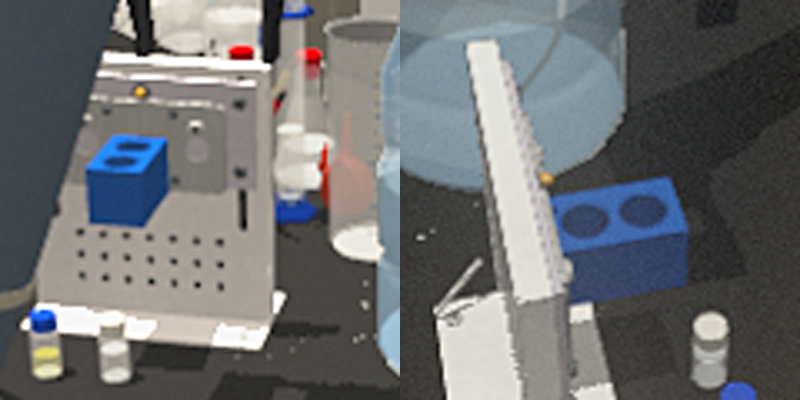

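The holder hangs flat with the right stud at its slot top (195,127). The brass pin is out above the plate edge (140,92), and both vials are standing.

```bash
python3 -c "
from plant import robot
print(robot.job_done())"
```

```text
the job is handed in; nothing more can be done
None
```

The blue holder is hung fully home on both studs with the brass lock pin sprung out above its top edge, released and handed in at about 14 s; pressing stayed under about 21 N, and the vials and beaker were left alone.

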